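Set the circuit-board holder to its width mark and lock it

TASK

Set the circuit-board holder to the width marked on its bed: push the sprung sliding leg along the rail until its pointer stands at the pen line on the paper tape, and only then, while you hold it there, swing its cam lever from open to fully shut, flat against the leg's rib. Leave the other things on the bench alone, and finish while still holding: the gripper stays closed on the leg's rib and the shut lever together, with the pointer at the line.

Things in the scene. Friction and masses are not known exactly. Their poses are not given: they have to be found in the camera images.
- holder: Circuit-board holder, fixed to the bench. Dark bed 120 x 300 x 8 mm (x, y, z) with an aluminium rail 40 mm wide along y, its top 28 mm above the bench. Origin: middle of the bed's underside. +y runs along the rail to the fixed jaw (plate 100 mm wide, 90 mm high, face at y = +110 mm); +x is the side of the rail with the tape and the lever.
- slide (a joint): Travel of the sliding leg towards the fixed jaw, m: 0 = wide open on its outer stop, where it starts; 0.100 = inner stop. A spring pushes it back to 0 with 3 N, rising to 4.5 N at 0.100 (friction 0.6 N): with the lever open it runs back if let go.
- leg: Aluminium sliding leg. Origin: rail centre line, back face of its jaw plate, bench height; axes as holder; at slide 0 it is at holder y = -70 mm. Jaw plate: 100 mm wide (x), y 0 to 10, z 45 to 90 mm. Behind it a rib: x -9 to 9, y -40 to 0, z 45 to 104 mm. Both on a carriage 66 mm wide, top at 45 mm. Fingers straddling the rib from above can push the plate's back with their sides.
- pointer (a point): Tip of the small steel pointer on the carriage's +x side, 12.5 mm above the bench; at x = +50, y = -44 mm in the leg's frame. It moves with the leg.
- tape: Cream paper tape, 22 x 18 mm, stuck on the bed on the +x side of the rail, with a dark pen line across it (along x). Origin: middle of the line, 8 mm above the bench. Axes as holder: the pointer is at the line when its y in this frame is 0. The line is 30 to 85 mm of travel in from where the leg starts.
- cam (a joint): Angle of the cam lever, rad: 0 = shut, upright and flat beside the rib's +x face; grows as it leans out to +x; 0.66 = open stop; starts at 0.52 to 0.64. It stays where left (2 to 8 N at its tip moves it, stiffest near shut); near shut its eccentric head clamps on the rail and locks the leg.
- lever: Handle of the cam lever, black plastic, 8 mm thick (x), 18 mm wide (y). Origin: on its pivot (parallel to the rail), in the leg's frame at x = +14.5, y = -14, z = +42 mm; z axis points to the tip. Shut, it spans x = +10.5 to +18.5 mm in the leg's frame (tip to +19.5): rib and lever together are 28 mm thick and can be pinched from above.
- lever_tip (a point): Centre of the handle's rounded tip (10 mm across), 58 mm from the pivot: 100 mm above the bench when shut; 88 mm, and 36 mm farther out to +x, when open at 0.66.
- board: Blue circuit board, 110 x 85 mm, lying on the bench; leave it alone. Origin: middle of its underside.
- cassette: Grey tape cassette, 64 x 101 x 12 mm, lying on the bench; leave it alone. Origin: middle of its underside.
- screwdriver: Screwdriver, 150 mm long, lying on the bench; leave it alone.
- pot: White plastic pot for screws, 56 mm across, 35 mm high; leave it alone. Origin: middle of its underside.

How it is judged (in metres and radians):
On the way, in this order (a step that is already met when the one before it is completed fails the run):
1. the leg is held by the fingers with its pointer at the line, the lever still open (y of pointer in the frame of tape between -0.004 and 0.004 m and value of joint cam above 0.45 rad and contact force between the fingers and leg above 0.5 N), for 0.2 s.
2. the lever is shut with the leg at the line, fingers closed on leg and lever (y of pointer in the frame of tape between -0.004 and 0.004 m and value of joint cam below 0.06 rad and contact force between the fingers and rib above 2 N and contact force between the fingers and lever above 2 N), for 0.2 s.
At the end, for the whole second after the job is handed in: The pointer is within 4 mm of the pen line along the rail, the cam lever is shut (within 0.06 rad of flat against the rib), and the fingers are closed on the leg and on the lever with at least 2 N on each, everything still (all of step 2 and linear speed of leg below 0.01 m/s); the arm keeps its last pose, push and grip.
It fails at once if the lever is being shut while the leg is more than 7 mm off the line (value of joint cam below 0.42 rad and (y of pointer in the frame of tape below -0.007 m or y of pointer in the frame of tape above 0.007 m)).
It fails at once if another thing on the bench is pushed out of place (distance of any of board, cassette, screwdriver, pot from where it was at the start of the episode above 0.02 m).
It also fails if it takes over 35 s, if anything falls off the work surface, if the arm or the gripper's body presses on something with over 40 N, if the wrist force passes 120 N, or if a joint passes its speed limit or range.

ROBOT

A 7-joint arm with a two-finger parallel gripper is mounted at the origin on the work surface. World frame = base frame: x ahead of the robot, y to its left, z up, the work surface at z = 0. Lengths are in mm, angles in rad, forces in N, time in s.
With the tool pointing down it reaches from about 400 to 875 mm from the base axis. Payload 4.4 kg.
Tool frame: the origin (TCP) lies at the very end of the fingers, on their centre line; the grasp point (between the pads) lies 19 mm behind it; z points along the fingers, y is the line along which they close (so a half turn about z gives the same grasp; the last joint's range is limited). The gripper opens to 85 mm and grips with 20 to 120 N. Pads are 22 mm wide; open, the fingers measure 114 mm over their backs; the gripper's body (76 mm by 85 mm) begins 54 mm behind the grasp point. The pads swing forward as they close: fully open they stand 13 mm farther back than shut.
Start: joints at [1.139, 0.628, 0.038, 1.517, -0.027, 0.996, -0.02], TCP at [232.531, -606.999, 231.313] pointing down, gripper open.
Joint ranges: [-3.06, 3.06], [-0.37, 2.12], [-1.25, 1.32], [0.18, 2.47], [-1.1, 4.24], [0.23, 1.98], [-2.94, 2.94]. Speed limits (rad/s): [2.57, 2.57, 3.14, 3.14, 3.14, 3.14, 3.14].

INTERFACE

Orientations are given as [roll, pitch, yaw] about the fixed x, y, z axes, in that order (R = Rz(yaw) Ry(pitch) Rx(roll)).
In Python, from cell import read_state, get_image, camera_params, finish_job gives the robot as it stands.
- The arm moves only by the tool arm_command, never from a script. Its argument "deltas" is a list of rows, each an object of numbers: "dx", "dy", "dz": the shift along the world's x, y, z in m; "yaw": the turn about the world's z in degrees; "jaw": the opening, from 0 (shut) to 1 (fully open). A call has 1 to 20 rows; each row is the pose to reach, as a shift and turn from the pose commanded when the call began; what a row does not reach only later rows make up. A row lasts 1/10 s, in which the tool goes at most 50 mm and 8.59 degrees, less where a joint would pass 70% of its speed; a pose out of reach is approached as far as the arm can. A call with a gripper value outside its range is refused whole. The fingers move at their own pace and stop on an object; the grip force is fixed at half the most. Time passes only in rows, so rows that repeat a pose let the fingers close. It gives the time, the measured TCP pose, the force, the opening and the grip force at its end, in the units of the state.
- read_state(): the state, without advancing time (a new reading comes with each control period).
- get_image(name): name is "side" or "top"; returns (picture, depth): 384x512x3 uint8, red, green, blue; 384x512 float32, mm along the optical axis (not along the pixel's ray), 0 where there is no reading.
- camera_params(name): a dict with "camera_matrix" (3x3 intrinsics, pixels), "k1" (the pictures are not rectified: a ray, as slopes to the right and down, at radius r is drawn at 1 + k1 r^2 times it, then the intrinsics apply), "extrinsics" (4x4, takes a point from camera to world coordinates). Camera axes: x right, y down, z forward; pixel columns grow to the right and rows downward; lengths in mm; the calibration is good to about 2 mm. A picture is of the moment at which its call begins. camera_params takes no time and is no camera call.
- finish_job(): hands the job in; it is judged then, once.
The state is a dict: "clock": time; "qpos": joint angles; "qd": joint speeds; "tau": joint torques, N m; "eef_pos": TCP position; "tool_rot": TCP orientation; "force": force on the tool from outside, world axes, zero at the start; "torque": the same for the moment, N m; "width": finger opening in mm; "gripper_force": force on a finger pad.
Only numpy, scipy, OpenCV 4.12 (cv2) and the standard library are available. Lean on these libraries where they do the work, as an engineer would, in place of code of your own. Each camera call takes 0.05 s, during which the arm holds its last target. There are 200 camera calls.

## Working session

There is one attempt and no reset: what is moved stays moved. The work goes in short steps, Python scripts to look and compute and a tool call to move; the robot and the scene stay as the last step left them, time stands still between calls to the robot, and variables do not carry over. Pictures are saved under pics/ and viewed, at most 10 in all, crops included, and the job is handed in when it is done.

Besides the shell and the picture viewer there is one more tool, called after "Emit:" as a command line: name --argument value ..., lists and objects as JSON in quotes. arm_command: Moves the arm, as the interface text tells. Its arguments: {"type":"object","properties":{"deltas":{"type":"array"}},"required":["deltas"]}

```bash
mkdir -p pics; cat > h.py <<'E'
import numpy as np, cv2
from cell import read_state,get_image,camera_params,finish_job
def ray(n,u,v):
    p=camera_params(n);K=np.array(p["camera_matrix"]);T=np.array(p["extrinsics"])
    d=cv2.undistortPoints(np.array([[[u,v]]],float),K,np.array([p["k1"],0,0,0.]))[0,0]
    return T[:3,3],T[:3,:3]@np.array([d[0],d[1],1.])
def plane(n,u,v,z):
    o,d=ray(n,u,v);return o+d*(z-o[2])/d[2]
def dep(n,D,u,v):
    o,d=ray(n,u,v);return o+d*D[int(round(v)),int(round(u))]
def two(a,b):
    (o,d),(p,e)=ray("top",*a),ray("side",*b)
    s=np.linalg.lstsq(np.c_[d,-e],p-o,rcond=None)[0];A=o+s[0]*d;B=p+s[1]*e
    return (A+B)/2,np.linalg.norm(A-B)
def proj(n,P):
    p=camera_params(n);K=np.array(p["camera_matrix"]);T=np.linalg.inv(np.array(p["extrinsics"]))
    return cv2.projectPoints(np.array(P,float).reshape(-1,1,3),cv2.Rodrigues(T[:3,:3])[0],T[:3,3],K,np.array([p["k1"],0,0,0.]))[0][:,0]
E
python3 - <<'E'
from h import *
for n in("top","side"):
    I,D=get_image(n);np.savez("pics/%s0.npz"%n,I=I,D=D)
    cv2.imwrite("pics/%s0.png"%n,cv2.resize(I[:,:,::-1],(800,600),interpolation=cv2.INTER_CUBIC))
    print(n,np.round(np.array(camera_params(n)["extrinsics"]),3).tolist(),camera_params(n)["camera_matrix"])
print(read_state())
E
```

```text
top [[0.003, -0.983, 0.182, 393.723], [-1.0, 0.003, 0.03, 65.954], [-0.03, -0.182, -0.983, 1129.185], [0.0, 0.0, 0.0, 1.0]] [[472.24173776   0.         251.52952698]
 [  0.         472.24173776 185.65397052]
 [  0.           0.           1.        ]]
side [[0.931, -0.255, 0.262, 398.481], [-0.365, -0.635, 0.68, -418.581], [-0.007, -0.729, -0.685, 575.257], [0.0, 0.0, 0.0, 1.0]] [[346.60303856   0.         256.93785414]
 [  0.         346.60303856 190.50756072]
 [  0.           0.           1.        ]]
{'clock': 0.1, 'qpos': array([ 1.13920385,  0.62923377,  0.03841746,  1.5182423 , -0.02699849,
        0.99628056, -0.01996954]), 'qd': array([ 0.00053333, -0.00338691, -0.00041548, -0.00165542, -0.00155057,
        0.00143846,  0.00069149]), 'tau': array([ 2.87245661e-03, -5.64536119e+01,  1.23045925e+00, -1.93972081e+01,
        1.12797166e-02,  5.49600823e-03, -9.56237329e-07]), 'eef_pos': array([ 232.34984556, -606.47756238,  230.50162594]), 'tool_rot': array([-3.13994557e+00, -1.21535116e-07,  3.65846426e-01]), 'force': array([0.39979832, 0.60002486, 0.16381641]), 'torque': array([ 0.00255808, -0.01068381,  0.04486635]), 'gripper_force': 0.0, 'width': 85.56638437368731}
```

View pics/top0.png

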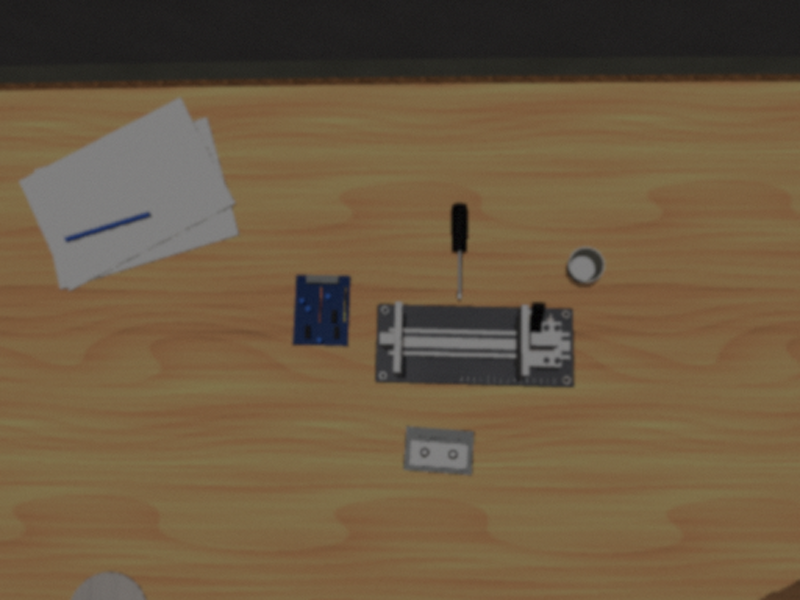

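View pics/side0.png

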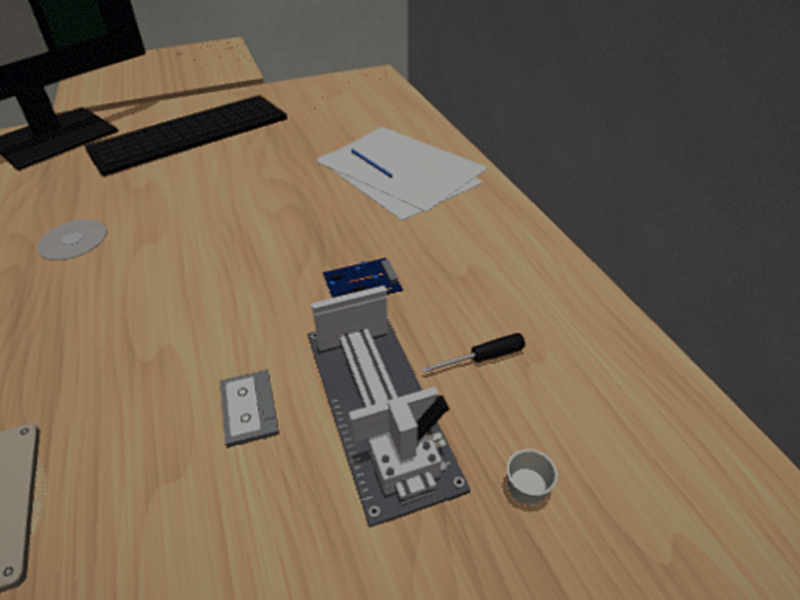

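The top view shows the dark bed, with corners near (376,305), (573,308), (573,386) and (376,382) at 800 px scale. The leg's plate is at x≈525 and the black lever at (538,315). In the side view the rib is at (402,430), the lever at (432,415), and the tape or pointer at about (440,440–465). Next I zoom in and measure the bed.

```bash
python3 - <<'E'
from h import *
out=[]
for n,(u0,v0,w,h) in dict(top=(236,190,136,60),side=(215,235,100,100)).items():
    I=np.load("pics/%s0.npz"%n)["I"]
    for _ in range(8): I=I if _==0 else I
    ims=np.mean([get_image(n)[0].astype(float) for _ in range(6)],0)
    np.save("pics/%sm.npy"%n,ims)
    c=np.clip(ims[v0:v0+h,u0:u0+w]*1.5,0,255).astype(np.uint8)[:,:,::-1]
    s=5.8 if n=="top" else 6
    cv2.imwrite("pics/%sz.png"%n,cv2.resize(c,None,fx=s,fy=s,interpolation=cv2.INTER_CUBIC))
# bed outline: in top, not wood (low saturation)
ims=np.load("pics/topm.npy").astype(np.uint8)
hsv=cv2.cvtColor(ims,cv2.COLOR_RGB2HSV);m=((hsv[:,:,1]<70)).astype(np.uint8)
m[:190]=0;m[250:]=0;m[:,:236]=0;m[:,372:]=0
m=cv2.morphologyEx(m,cv2.MORPH_OPEN,np.ones((3,3)))
c=max(cv2.findContours(m,0,1)[0],key=cv2.contourArea)
r=cv2.minAreaRect(c);b=cv2.boxPoints(r);print(r)
for q in b: print(q,plane("top",*q,8).round(1))
E
```

```text
((303.7650451660156, 219.7657928466797), (125.72711181640625, 51.15724563598633), 1.4144232273101807)
[240.28926 243.78491] [461.7 126.4   8. ]
[241.55202 192.64325] [584.3 124.2   8. ]
[367.24084 195.74667] [ 576.  -176.9    8. ]
[365.9781  246.88834] [ 454.4 -169.     8. ]
```

View pics/topz.png

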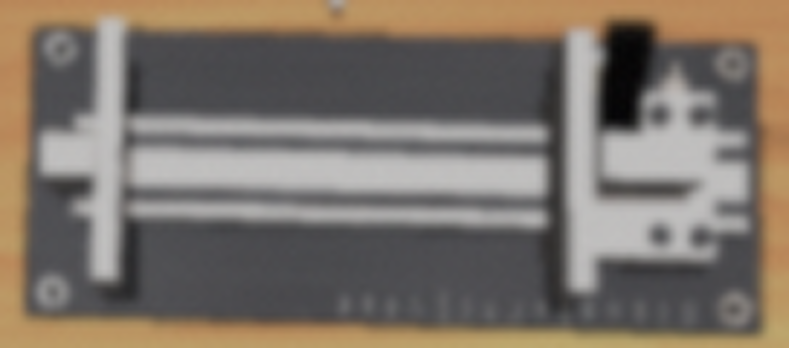

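View pics/sidez.png

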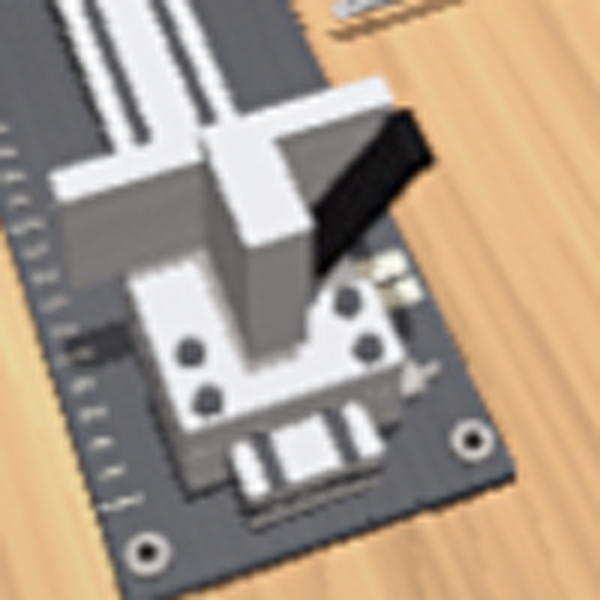

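In the top zoom the pointer tip is at (677,62), and the lever hides the tape. In the side zoom the tape is two cream patches split by the pen line at (388,278), with the pointer tip at about (435,367). The bed screws give the frame.

```bash
python3 - <<'E'
from h import *
t=lambda a,b:(236+(a+.5)/5.8-.5,190+(b+.5)/5.8-.5)
s=lambda a,b:(215+(a+.5)/6-.5,235+(b+.5)/6-.5)
S=[plane("top",*t(*q),8) for q in((60,48),(733,63),(735,308),(51,292))]
for q in S: print(q.round(1))
c=np.mean(S,0);d=(S[0]+S[3]-S[1]-S[2])[:2];d/=np.linalg.norm(d);ex=np.array([d[1],-d[0]])
print("centre",c,"yaw",np.degrees(np.arctan2(-d[0],d[1])))
H=lambda p:np.round([(p-c)[:2]@ex,(p-c)[:2]@d,p[2]],1)
print("side screws",[H(plane("side",*s(*q),8)) for q in((473,441),(147,552))], [H(x) for x in S])
print("tip top",H(plane("top",*t(677,62),12.5)),"side",H(plane("side",*s(435,367),12.5)),"two",H(two(t(677,62),s(435,367))[0]))
print("line",H(plane("side",*s(388,278),8)))
# side rectified on z=8: profile along holder y over tape
im=np.load("pics/sidem.npy").sum(2).astype(np.float32)
off=H(plane("side",*s(473,441),8))-H(S[1])
for X in(42,45,48,51,54):
    ys=np.arange(-90,-35,1.);P=[np.r_[c[:2]+X*ex+y*d,8] for y in ys]
    uv=proj("side",P).astype(np.float32);v=cv2.remap(im,uv[None,:,0],uv[None,:,1],cv2.INTER_LINEAR)[0]
    print(X,list(zip(ys.astype(int),v.astype(int)))[5:45:2])
# rib top & plate top heights by two views
print("rib back right top corner",*two(t(718,135),s(312,222)))
print("plate top +x end back corner", *two(t(595,30),s(390,98)))
D=np.load("pics/side0.npz")["D"];Dt=np.load("pics/top0.npz")["D"]
for q in((250,180),(330,110),(390,190),(420,140)): print("side depth",q,H(dep("side",D,*s(*q))))
for q in((660,155),(582,150),(625,40),(615,100),(680,90)): print("top depth",q,H(dep("top",Dt,*t(*q))))
E
```

```text
[571.6 113.6   8. ]
[ 564.7 -163.9    8. ]
[ 464.2 -160.8    8. ]
[470.8 116.8   8. ]
centre [517.8017412 -23.5750414   8.       ] yaw -1.3869073080272827
side screws [array([  50., -136.,    8.]), array([ -50.5, -135.2,    8. ])] [array([ 50.4, 138.4,   8. ]), array([  50.2, -139.1,    8. ]), array([ -50.2, -138.5,    8. ]), array([-50.4, 139.2,   8. ])]
tip top [  49.4 -115.3   12.5] side [  47.9 -112.2   12.5] two [  47.8 -114.3   16.7]
line [ 47.8 -76.3   8. ]
42 [(np.int64(-85), np.int64(405)), (np.int64(-83), np.int64(424)), (np.int64(-81), np.int64(426)), (np.int64(-79), np.int64(420)), (np.int64(-77), np.int64(398)), (np.int64(-75), np.int64(388)), (np.int64(-73), np.int64(343)), (np.int64(-71), np.int64(322)), (np.int64(-69), np.int64(293)), (np.int64(-67), np.int64(206)), (np.int64(-65), np.int64(126)), (np.int64(-63), np.int64(97)), (np.int64(-61), np.int64(46)), (np.int64(-59), np.int64(21)), (np.int64(-57), np.int64(28)), (np.int64(-55), np.int64(36)), (np.int64(-53), np.int64(43)), (np.int64(-51), np.int64(40)), (np.int64(-49), np.int64(37)), (np.int64(-47), np.int64(37
[... 2408 characters left out ...]
t64(-55), np.int64(116)), (np.int64(-53), np.int64(36)), (np.int64(-51), np.int64(18)), (np.int64(-49), np.int64(32)), (np.int64(-47), np.int64(41))]
rib back right top corner [ 521.95322187 -136.07731205  111.30488924] 0.2549971470347025
plate top +x end back corner [564.25166252 -94.42228833  92.48808062] 0.799892689213818
side depth (250, 180) [ -2.4 -90.6 105.6]
side depth (330, 110) [ 30.6 -66.4  90.7]
side depth (390, 190) [ 39.  -91.8  81.4]
side depth (420, 140) [ 49.9 -86.3  92.8]
top depth (660, 155) [ -0.2 -92.2 103.1]
top depth (582, 150) [  2.4 -64.7  91.9]
top depth (625, 40) [ 44.8 -81.   93.3]
top depth (615, 100) [ 25.8 -81.6  64.3]
top depth (680, 90) [  37.7 -116.2   13.7]
```

Emit:
arm_command --deltas '[{"dx":0.02,"dy":0.03,"dz":0,"yaw":4.5},{"dx":0.04,"dy":0.065,"dz":0,"yaw":9},{"dx":0.06,"dy":0.1,"dz":0,"yaw":13.5},{"dx":0.083,"dy":0.13,"dz":0,"yaw":18},{"dx":0.105,"dy":0.165,"dz":0,"yaw":23},{"dx":0.125,"dy":0.2,"dz":0,"yaw":28},{"dx":0.145,"dy":0.23,"dz":0,"yaw":32},{"dx":0.165,"dy":0.262,"dz":0,"yaw":36},{"dx":0.187,"dy":0.295,"dz":0,"yaw":41},{"dx":0.208,"dy":0.328,"dz":0,"yaw":46},{"dx":0.229,"dy":0.36,"dz":0,"yaw":50},{"dx":0.25,"dy":0.393,"dz":0,"yaw":54},{"dx":0.27,"dy":0.425,"dz":0,"yaw":58},{"dx":0.29,"dy":0.457,"dz":0,"yaw":63},{"dx":0.31,"dy":0.491,"dz":0,"yaw":67.6},{"dx":0.31,"dy":0.491,"dz":0,"yaw":67.6},{"dx":0.31,"dy":0.491,"dz":0,"yaw":67.6}]'

```text
invalid input at $.deltas[0]: expected keys dx, dy, dz, yaw, jaw
```

Emit:
arm_command --deltas '[{"dx":0.02,"dy":0.03,"dz":0,"yaw":4.5,"jaw":1},{"dx":0.04,"dy":0.065,"dz":0,"yaw":9,"jaw":1},{"dx":0.06,"dy":0.1,"dz":0,"yaw":13.5,"jaw":1},{"dx":0.083,"dy":0.13,"dz":0,"yaw":18,"jaw":1},{"dx":0.105,"dy":0.165,"dz":0,"yaw":23,"jaw":1},{"dx":0.125,"dy":0.2,"dz":0,"yaw":28,"jaw":1},{"dx":0.145,"dy":0.23,"dz":0,"yaw":32,"jaw":1},{"dx":0.165,"dy":0.262,"dz":0,"yaw":36,"jaw":1},{"dx":0.187,"dy":0.295,"dz":0,"yaw":41,"jaw":1},{"dx":0.208,"dy":0.328,"dz":0,"yaw":46,"jaw":1},{"dx":0.229,"dy":0.36,"dz":0,"yaw":50,"jaw":1},{"dx":0.25,"dy":0.393,"dz":0,"yaw":54,"jaw":1},{"dx":0.27,"dy":0.425,"dz":0,"yaw":58,"jaw":1},{"dx":0.29,"dy":0.457,"dz":0,"yaw":63,"jaw":1},{"dx":0.31,"dy":0.491,"dz":0,"yaw":67.6,"jaw":1},{"dx":0.31,"dy":0.491,"dz":0,"yaw":67.6,"jaw":1},{"dx":0.31,"dy":0.491,"dz":0,"yaw":67.6,"jaw":1}]'

```text
clock: 2.4
eef_pos: [542.7, -115.2, 231.3]
tool_rot: [-3.141, 0.0, 1.547]
force: [0.2, -0.2, -1.8]
width: 85.8
gripper_force: 0.0
```

Emit:
arm_command --deltas '[{"dx":0,"dy":0,"dz":-0.035,"yaw":0,"jaw":1},{"dx":0,"dy":0,"dz":-0.07,"yaw":0,"jaw":1},{"dx":0,"dy":0,"dz":-0.1,"yaw":0,"jaw":1},{"dx":0,"dy":0,"dz":-0.115,"yaw":0,"jaw":1},{"dx":0,"dy":0,"dz":-0.115,"yaw":0,"jaw":1}]'

```text
clock: 2.9
eef_pos: [540.0, -117.8, 114.2]
tool_rot: [-3.136, 0.001, 1.543]
force: [0.0, 0.3, 0.3]
width: 85.6
gripper_force: 0.0
```

```bash
python3 - <<'E'
from h import *
I,D=get_image("side")
c=np.clip(I[190:320,200:330].astype(float)*1.4,0,255).astype(np.uint8)[:,:,::-1]
cv2.imwrite("pics/s1.png",cv2.resize(c,None,fx=4.5,fy=4.5,interpolation=cv2.INTER_CUBIC));print(read_state()["force"],read_state()["eef_pos"])
E
```

```text
[0.34401523 0.14793016 0.4043664 ] [ 541.29365725 -117.65091485  115.64392333]
```

View pics/s1.png

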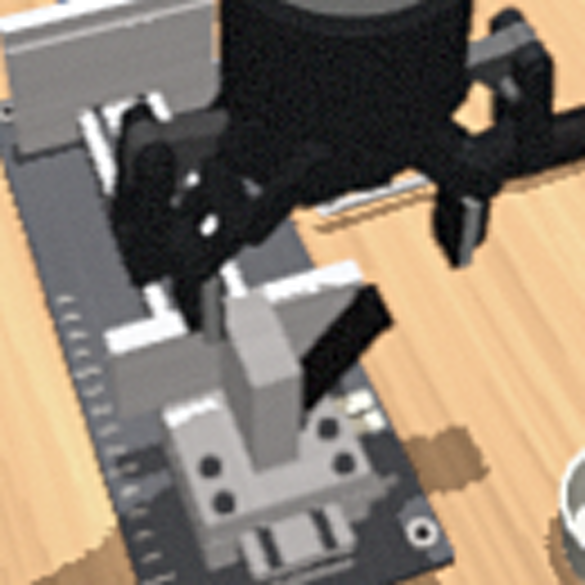

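The fingers hang above the leg, with the left tip near crop (210,335) and the right tip near (460,262). I check those against their projected positions.

```bash
python3 - <<'E'
from h import *
c=np.array([517.8,-23.6]);a=np.radians(-1.387);ex=np.array([np.cos(a),np.sin(a)]);d=np.array([-ex[1],ex[0]])
p=read_state()["eef_pos"];print(((p[:2]-c)@ex).round(1),((p[:2]-c)@d).round(1))
for s in(-1,1):
  for z in(116,129):
    for y in(-11,11):
      print(s,z,y,((proj("side",np.r_[p[:2]+s*43*ex+y*d,z])[0]-[200,190])*4.5).round())
E
```

```text
25.8 -93.5
-1 116 -11 [226. 362.]
-1 116 11 [206. 313.]
-1 129 -11 [225. 340.]
-1 129 11 [205. 291.]
1 116 -11 [452. 291.]
1 116 11 [427. 246.]
1 129 -11 [455. 269.]
1 129 11 [429. 223.]
```

Emit:
arm_command --deltas '[{"dx":0.001,"dy":0,"dz":-0.02,"yaw":0,"jaw":1},{"dx":0.001,"dy":0,"dz":-0.04,"yaw":0,"jaw":1},{"dx":0.001,"dy":0,"dz":-0.056,"yaw":0,"jaw":1},{"dx":0.001,"dy":0,"dz":-0.056,"yaw":0,"jaw":1},{"dx":0.001,"dy":0.005,"dz":-0.056,"yaw":0,"jaw":1},{"dx":0.001,"dy":0.01,"dz":-0.056,"yaw":0,"jaw":1},{"dx":0.001,"dy":0.015,"dz":-0.056,"yaw":0,"jaw":1},{"dx":0.001,"dy":0.02,"dz":-0.056,"yaw":0,"jaw":1},{"dx":0.001,"dy":0.02,"dz":-0.056,"yaw":0,"jaw":1}]'

```text
clock: 3.85
eef_pos: [544.3, -95.6, 61.1]
tool_rot: [3.14, 0.0, 1.546]
force: [0.5, -2.7, 2.4]
width: 85.4
gripper_force: 1.2
```

Emit:
arm_command --deltas '[{"dx":0,"dy":0.005,"dz":0,"yaw":0,"jaw":1},{"dx":0,"dy":0.01,"dz":0,"yaw":0,"jaw":1},{"dx":0,"dy":0.015,"dz":0,"yaw":0,"jaw":1},{"dx":0,"dy":0.018,"dz":0,"yaw":0,"jaw":1},{"dx":0,"dy":0.018,"dz":0,"yaw":0,"jaw":1}]'

```text
clock: 4.35
eef_pos: [543.8, -76.9, 60.3]
tool_rot: [3.141, -0.001, 1.547]
force: [2.1, -3.0, 1.7]
width: 85.5
gripper_force: 1.4
```

```bash
python3 - <<'E'
from h import *
I=np.mean([get_image("side")[0].astype(float) for _ in range(3)],0)
np.save("pics/s2.npy",I)
c=np.clip(I[220:320,210:310]*1.5,0,255).astype(np.uint8)[:,:,::-1]
cv2.imwrite("pics/s2.png",cv2.resize(c,None,fx=6,fy=6,interpolation=cv2.INTER_CUBIC));print(read_state()["force"],read_state()["eef_pos"])
E
```

```text
[ 1.70551844 -3.15363855  1.36764095] [543.47593774 -77.75292059  60.1351215 ]
```

View pics/s2.png

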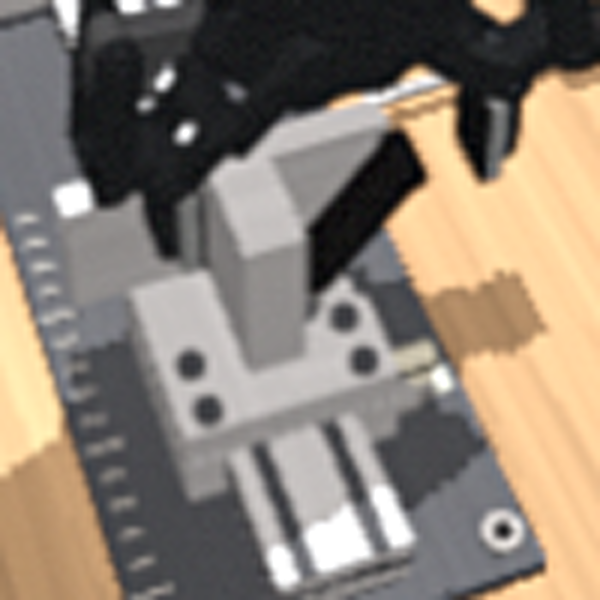

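The leg has moved in. The rib's back top corner is at (302,237), was (312,222) in the first crop, and the pointer tip is near (440,380), just short of the tape line. I compute the travel from several leg features.

```bash
python3 - <<'E'
from h import *
s0=lambda a,b:(215+(a+.5)/6-.5,235+(b+.5)/6-.5)
s2=lambda a,b:(210+(a+.5)/6-.5,220+(b+.5)/6-.5)
for nm,z,p,q in(("rib R",104,(312,222),(302,237)),("rib L",104,(250,247),(243,254)),("hole1",45,(349,302),(345,318)),("hole2",45,(370,349),(366,362)),("hole3",45,(190,352),(191,365)),("hole4",45,(208,402),(208,410))):
    a,b=plane("side",*s0(*p),z),plane("side",*s2(*q),z);print(nm,(b-a).round(1))
# dense: template shift of carriage holes patch
a=np.load("pics/sidem.npy").astype(np.float32).mean(2);b=np.load("pics/s2.npy").astype(np.float32).mean(2)
c=np.array([517.8,-23.6]);an=np.radians(-1.387);ex=np.array([np.cos(an),np.sin(an)]);d=np.array([-ex[1],ex[0]])
def rect(im,x0,x1,y0,y1,z,s=2):
    X,Y=np.meshgrid(np.arange(x0,x1,1/s),np.arange(y0,y1,1/s))
    P=np.c_[c[0]+X.ravel()*ex[0]+Y.ravel()*d[0],c[1]+X.ravel()*ex[1]+Y.ravel()*d[1],np.full(X.size,z)]
    uv=proj("side",P).astype(np.float32).reshape(*X.shape,2);return cv2.remap(im,uv[...,0],uv[...,1],cv2.INTER_LINEAR)
for nm,x0,x1,y0,y1,z in(("carriage",-35,-12,-125,-85,45),("carriageR",12,35,-125,-95,45),("rib",-9,12,-125,-95,104)):
    T=rect(a,x0,x1,y0,y1,z);S=rect(b,x0-3,x1+3,y0+10,y1+45,z)
    r=cv2.matchTemplate(S,T,cv2.TM_CCOEFF_NORMED);_,v,_,l=cv2.minMaxLoc(r);print(nm,round(v,3),"dx",l[0]/2-3,"dy",l[1]/2+10)
# pictures rectified around pointer/tape at z=8 now
R=rect(b,35,65,-105,-55,8,10);cv2.imwrite("pics/r2.png",np.clip(R*2,0,255).astype(np.uint8))
E
```

```text
rib R [-0.9 26.4  0. ]
rib L [ 0.2 28.2  0. ]
hole1 [ 0.5 26.9  0. ]
hole2 [ 0.9 26.9  0. ]
hole3 [ 0.8 26.8  0. ]
hole4 [ 1.1 27.5  0. ]
carriage 0.95 dx 0.0 dy 27.0
carriageR 0.904 dx 0.0 dy 27.0
rib 0.929 dx 0.0 dy 25.5
```

View pics/r2.png

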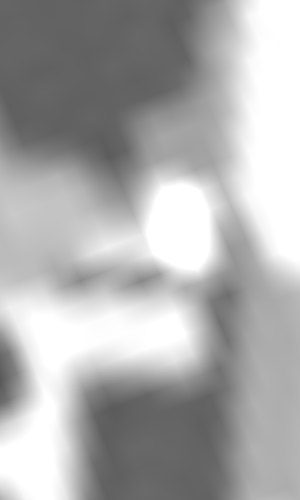

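The rectified view shows the pen line as a dark band at row ≈275 (y ≈ -77.5 in side-view terms). The travel so far is 27 mm of about 34.3, so 7.3 mm more.

Emit:
arm_command --deltas '[{"dx":0,"dy":0.004,"dz":0,"yaw":0,"jaw":1},{"dx":0,"dy":0.0073,"dz":0,"yaw":0,"jaw":1},{"dx":0,"dy":0.0073,"dz":0,"yaw":0,"jaw":1},{"dx":0,"dy":0.0073,"dz":0,"yaw":0,"jaw":1}]'

```text
clock: 4.9
eef_pos: [543.4, -70.5, 60.2]
tool_rot: [-3.141, -0.0, 1.546]
force: [2.1, -2.6, -0.8]
width: 85.2
gripper_force: 1.5
```

```bash
python3 - <<'E'
from h import *
I=np.mean([get_image("side")[0].astype(float) for _ in range(4)],0);np.save("pics/s3.npy",I)
J=np.mean([get_image("top")[0].astype(float) for _ in range(4)],0);np.save("pics/t3.npy",J)
z=lambda I,v,u,w,s:cv2.resize(np.clip(I[v:v+w,u:u+w]*2,0,255).astype(np.uint8)[:,:,::-1],None,fx=s,fy=s,interpolation=cv2.INTER_CUBIC)
cv2.imwrite("pics/s3.png",np.hstack([z(I,262,260,40,10),z(J,180,320,40,10)]))
a=np.load("pics/sidem.npy").astype(np.float32).mean(2);b=I.astype(np.float32).mean(2)
c=np.array([517.8,-23.6]);an=np.radians(-1.387);ex=np.array([np.cos(an),np.sin(an)]);d=np.array([-ex[1],ex[0]])
def rect(im,x0,x1,y0,y1,z,s=4):
    X,Y=np.meshgrid(np.arange(x0,x1,1/s),np.arange(y0,y1,1/s))
    P=np.c_[c[0]+X.ravel()*ex[0]+Y.ravel()*d[0],c[1]+X.ravel()*ex[1]+Y.ravel()*d[1],np.full(X.size,z)]
    uv=proj("side",P).astype(np.float32).reshape(*X.shape,2);return cv2.remap(im,uv[...,0],uv[...,1],cv2.INTER_LINEAR)
for x0,x1,y0,y1,z in((-35,-12,-125,-90,45),(12,35,-125,-95,45)):
    T=rect(a,x0,x1,y0,y1,z);S=rect(b,x0-1,x1+1,y0+20,y1+45,z)
    _,v,_,l=cv2.minMaxLoc(cv2.matchTemplate(S,T,cv2.TM_CCOEFF_NORMED));print(round(v,3),"dy",l[1]/4+20)
s=read_state();print(s["force"],s["eef_pos"],s["clock"])
for y in (-3,0,3): print("expected tip px in left panel if at line+y",(proj("side",np.r_[c+50*ex+(-77.5+y)*d,12.5])[0]-[260,262]+.5)*10)
print("line px",[(proj("side",np.r_[c+x*ex+(-77.5)*d,8])[0]-[260,262]+.5)*10 for x in (40,50,60)])
E
```

```text
0.947 dy 33.75
0.935 dy 33.75
[ 1.46721433 -2.24574548 -1.72222141] [543.27521686 -70.72235779  60.18441221] 5.3
expected tip px in left panel if at line+y [217.94104071 195.87133626]
expected tip px in left panel if at line+y [211.68221007 182.77509205]
expected tip px in left panel if at line+y [205.46130046 169.7574191 ]
line px [array([161.29933289, 212.15347657]), array([210.69788531, 195.92592537]), array([259.72049207, 179.79791283])]
```

View pics/s3.png

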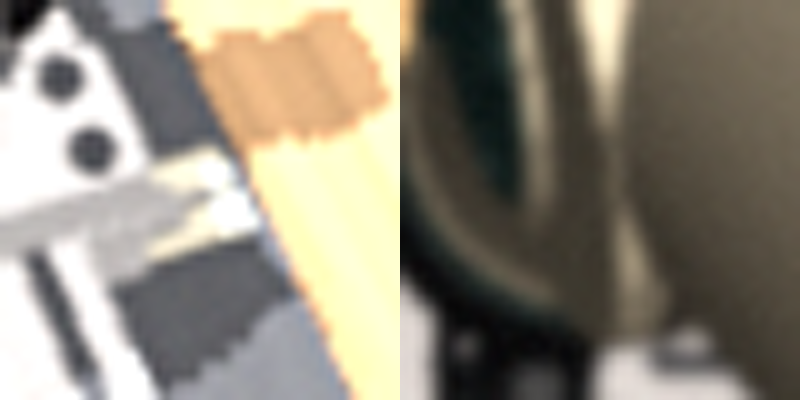

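The left panel shows the pointer tip at (211,193). If it were on the line I would expect (212,183), so it is about 1–2 mm short. I push 1 mm more, then start closing while shifting to −x.

Emit:
arm_command --deltas '[{"dx":0,"dy":0.001,"dz":0,"yaw":0,"jaw":1},{"dx":0,"dy":0.0012,"dz":0,"yaw":0,"jaw":1},{"dx":0,"dy":0.0012,"dz":0,"yaw":0,"jaw":1},{"dx":0,"dy":0.0012,"dz":0,"yaw":0,"jaw":1},{"dx":-0.002,"dy":0.0012,"dz":0,"yaw":0,"jaw":0.94},{"dx":-0.004,"dy":0.0013,"dz":0,"yaw":0,"jaw":0.88},{"dx":-0.006,"dy":0.0013,"dz":0,"yaw":0,"jaw":0.82},{"dx":-0.008,"dy":0.0014,"dz":0,"yaw":0,"jaw":0.76},{"dx":-0.009,"dy":0.0014,"dz":0,"yaw":0,"jaw":0.72},{"dx":-0.009,"dy":0.0014,"dz":0,"yaw":0,"jaw":0.72}]'

```text
clock: 6.3
eef_pos: [537.3, -69.2, 61.4]
tool_rot: [3.136, -0.0, 1.546]
force: [3.8, -2.9, 4.7]
width: 61.2
gripper_force: 5.2
```

```bash
cat > m.py <<'E'
from h import *
I=np.mean([get_image("side")[0].astype(float) for _ in range(3)],0);np.save("pics/s4.npy",I)
a=np.load("pics/sidem.npy").astype(np.float32).mean(2);b=I.astype(np.float32).mean(2)
c=np.array([517.8,-23.6]);an=np.radians(-1.387);ex=np.array([np.cos(an),np.sin(an)]);d=np.array([-ex[1],ex[0]])
def rect(im,x0,x1,y0,y1,z,s=4):
    X,Y=np.meshgrid(np.arange(x0,x1,1/s),np.arange(y0,y1,1/s))
    P=np.c_[c[0]+X.ravel()*ex[0]+Y.ravel()*d[0],c[1]+X.ravel()*ex[1]+Y.ravel()*d[1],np.full(X.size,z)]
    uv=proj("side",P).astype(np.float32).reshape(*X.shape,2);return cv2.remap(im,uv[...,0],uv[...,1],cv2.INTER_LINEAR)
for x0,x1,y0,y1,z in((-35,-12,-125,-90,45),(12,35,-125,-95,45)):
    T=rect(a,x0,x1,y0,y1,z);S=rect(b,x0-1,x1+1,y0+20,y1+45,z)
    _,v,_,l=cv2.minMaxLoc(cv2.matchTemplate(S,T,cv2.TM_CCOEFF_NORMED));print(round(v,3),"travel",l[1]/4+20)
s=read_state();p=s["eef_pos"];print(s["force"].round(1),p.round(1),s["clock"],s["width"],s["gripper_force"],"holder",((p[:2]-c)@ex).round(1),((p[:2]-c)@d).round(1))
E
python3 m.py
```

```text
0.947 travel 35.0
0.943 travel 35.0
[ 3.9 -3.8  5. ] [537.2 -69.2  61.4] 6.45 61.686087174048296 5.134882865149848 holder 20.5 -45.1
```

Emit:
arm_command --deltas '[{"dx":-0.002,"dy":0,"dz":0,"yaw":0,"jaw":0.66},{"dx":-0.004,"dy":0.0001,"dz":0,"yaw":0,"jaw":0.6},{"dx":-0.006,"dy":0.0002,"dz":0,"yaw":0,"jaw":0.54},{"dx":-0.008,"dy":0.0002,"dz":0,"yaw":0,"jaw":0.49},{"dx":-0.009,"dy":0.0002,"dz":0,"yaw":0,"jaw":0.46},{"dx":-0.009,"dy":0.0002,"dz":0,"yaw":0,"jaw":0.46}]'

```text
clock: 7.05
eef_pos: [526.3, -69.0, 61.1]
tool_rot: [3.139, -0.0, 1.545]
force: [1.1, -3.5, 4.5]
width: 39.5
gripper_force: 3.2
```

```bash
python3 m.py
```

```text
0.948 travel 35.0
0.927 travel 35.0
[ 2.2 -3.9  4.7] [526.3 -69.   60.8] 7.2 39.216311345600296 2.9371296840099603 holder 9.6 -45.2
```

Emit:
arm_command --deltas '[{"dx":-0.002,"dy":0,"dz":0,"yaw":0,"jaw":0.4},{"dx":-0.004,"dy":0.0001,"dz":0,"yaw":0,"jaw":0.34},{"dx":-0.005,"dy":0.0001,"dz":0,"yaw":0,"jaw":0.28},{"dx":-0.005,"dy":0.0001,"dz":0,"yaw":0,"jaw":0.2},{"dx":-0.005,"dy":0.0001,"dz":0,"yaw":0,"jaw":0.1},{"dx":-0.005,"dy":0.0001,"dz":0,"yaw":0,"jaw":0},{"dx":-0.005,"dy":0.0001,"dz":0,"yaw":0,"jaw":0},{"dx":-0.005,"dy":0.0001,"dz":0,"yaw":0,"jaw":0},{"dx":-0.005,"dy":0.0001,"dz":0,"yaw":0,"jaw":0},{"dx":-0.005,"dy":0.0001,"dz":0,"yaw":0,"jaw":0}]'

```text
clock: 8.2
eef_pos: [519.8, -68.9, 60.7]
tool_rot: [-3.141, 0.0, 1.546]
force: [-3.8, -3.5, 8.9]
width: 25.5
gripper_force: 60.7
```

```bash
python3 m.py; python3 - <<'E'
from h import *
I=np.load("pics/s4.npy")
z=lambda I,v,u,w,s:cv2.resize(np.clip(I[v:v+w,u:u+w]*2,0,255).astype(np.uint8)[:,:,::-1],None,fx=s,fy=s,interpolation=cv2.INTER_CUBIC)
cv2.imwrite("pics/s4.png",np.hstack([z(I,262,260,40,10),z(I,210,220,80,5)]))
E
```

```text
0.947 travel 35.0
0.867 travel 35.0
[-4.2 -2.7  8.1] [519.8 -68.9  60.7] 8.35 25.649787761266477 60.66403342410922 holder 3.1 -45.3
```

View pics/s4.png

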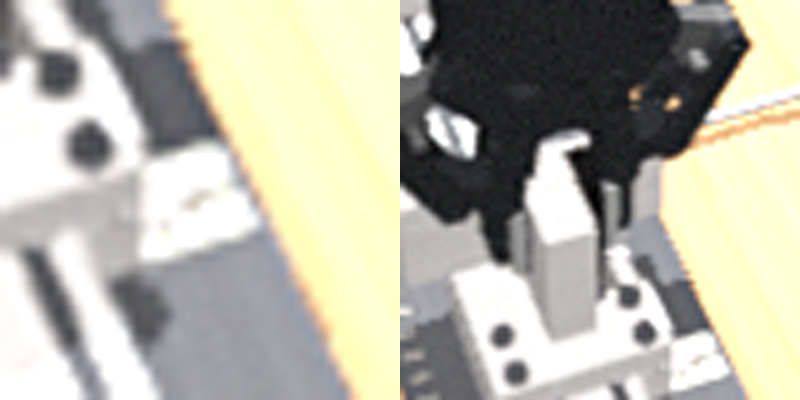

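The left panel shows the pointer lying on the middle of the tape over the line, though overexposed. The right panel shows the fingers pinching the rib and lever. One view with stretched contrast confirms it before handing in.

```bash
python3 - <<'E'
from h import *
I=np.load("pics/s4.npy")[268:296,266:294]
I=np.clip((I-90)*1.7,0,255).astype(np.uint8)[:,:,::-1]
cv2.imwrite("pics/s5.png",cv2.resize(I,None,fx=20,fy=20,interpolation=cv2.INTER_CUBIC))
c=np.array([517.8,-23.6]);an=np.radians(-1.387);ex=np.array([np.cos(an),np.sin(an)]);d=np.array([-ex[1],ex[0]])
for y in(-3,0,3):print("tip",y,((proj("side",np.r_[c+50*ex+(-77.5+y)*d,12.5])[0]-[266,268]+.5)*20).round())
print([((proj("side",np.r_[c+x*ex-77.5*d,8])[0]-[266,268]+.5)*20).round() for x in(40,50,60)])
E
```

```text
tip -3 [316. 272.]
tip 0 [303. 246.]
tip 3 [291. 220.]
[array([203., 304.]), array([301., 272.]), array([399., 240.])]
```

View pics/s5.png

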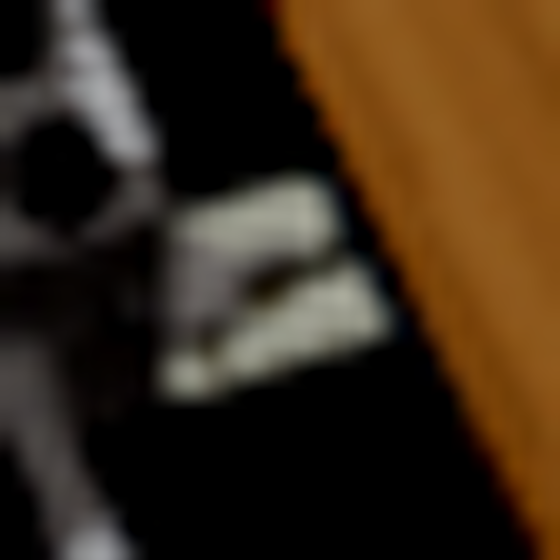

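The grey pointer's tip is at about (275,258). That is the expected 26 px of height parallax above the pen line at (273,283), so it is on the line within about 1 mm.

```bash
python3 -c "
from cell import *
print(finish_job())"
```

```text
the job is handed in; nothing more can be done
None
```

I pushed the leg until its pointer stood on the pen line (within about 1 mm by camera), swung the cam lever shut while holding it there, and handed the job in with the gripper closed on rib and lever at about 60 N; the hand-in returned no verdict.

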